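# Load a label unwinder and hold its spindle for the clip

### The arm

A 6-joint arm with a two-finger parallel gripper is mounted at the origin on the work surface. World frame = base frame: x ahead of the robot, y to its left, z up, the work surface at z = 0. Lengths are in m, angles in rad, forces in N, time in s.
With the tool pointing down it reaches from about 0.35 to 0.775 m from the base axis. Payload 5.5 kg.
Tool frame: the origin (TCP) lies at the very end of the fingers, on their centre line; the grasp point (between the pads) lies 19 mm behind it; z points along the fingers, x is the direction in which the jaws open and shut, and the axes are right-handed (so a half turn about z gives the same grasp; the last joint's range is limited). The gripper opens to 85 mm and grips with 20 to 120 N. Pads are 22 mm wide; open, the fingers measure 114 mm over their backs; the gripper's body (76 mm by 85 mm) begins 54 mm behind the grasp point. The pads swing forward as they close: fully open they stand 13 mm farther back than shut.
Start: joints at [-1.452, 0.313, 0.046, 1.304, 0, 1.431], TCP at [0.147, -0.556, 0.231] pointing down, gripper open.
Joint ranges: [-2.76, 2.76], [-0.86, 1.69], [-1.03, 1.26], [-2.2, 2.34], [-1.47, 1.5], [-3.14, 3.14]. Speed limits (rad/s): [2.57, 2.57, 3.14, 3.14, 3.14, 3.14].

### API

Orientations are given as a unit quaternion [w, x, y, z].
In Python, from workcell import env gives the robot as it stands.
- The arm moves only by the shell command python3 -m inch 'ROWS' [FORCE]. ROWS is JSON, a list of rows, each a list of 7 numbers: the turn, a rotation vector about the tool's x, y, z each as a share of 8 degrees, from -1 to 1, then the shift along the tool's x, y, z each as a share of 0.05 m, from -1 to 1, then the closure, from 0 (fully open) to 1 (shut). A call has 1 to 12 rows; each row shifts and turns the commanded pose from where the row before left it, along the tool's axes as they then stand; what a row does not reach is not made up. A row lasts 1/10 s, in which the tool goes at most 50 mm and 8.59 degrees, less where a joint would pass 70% of its speed; a pose out of reach is approached as far as the arm can. A call with a number of a shift or a turn outside -1 to 1 is refused whole. A call with a gripper value outside its range is refused whole. The fingers move at their own pace and stop on an object; FORCE is the grip in N (left out, the last holds). Time passes only in rows, so rows that do not move let the fingers close. It gives the time, the measured TCP pose, the force and the opening at its end, in the units of the state.
- env.get_state(): the state, without advancing time (a new reading comes with each control period).
- env.read_camera(name): name is "side" or "top" or "wrist"; returns the picture (400x640x3 uint8, red, green, blue); there is no depth.
- env.calibration(name): a dict with "fx", "fy", "cx", "cy" (pixels), "k1" (the pictures are not rectified: a ray, as slopes to the right and down, at radius r is drawn at 1 + k1 r^2 times it, then the intrinsics apply), "rvec" (rotation vector, rad) and "tvec" (3), from world to camera coordinates, as OpenCV has them; the wrist camera has in their place "hand_eye" (4x4, takes a point from camera to tool coordinates, whose origin is the TCP and whose axes are the tool frame's). Camera axes: x right, y down, z forward; pixel columns grow to the right and rows downward; lengths in m; the calibration is good to about 2 mm. A picture is of the moment at which its call begins: read the wrist's pose just before it. calibration takes no time and is no camera call.
- env.hand_in(): hands the job in, once; it reports no verdict.
The state is a dict: "clock": time; "joint_pos": joint angles; "qvel": joint speeds; "tau": joint torques, N m; "tcp_pos": TCP position; "orientation": TCP orientation; "wrist_force": force on the tool from outside, world axes, zero at the start; "ft_torque": the same for the moment, N m; "finger_gap": finger opening in m.
Only numpy, scipy, OpenCV 4.12 (cv2) and the standard library are available. Lean on these libraries where they do the work, as an engineer would, in place of code of your own. Each camera call takes 0.05 s, during which the arm holds its last target.

### The job

Load the label unwinder: lift the roll of labels out of its open carton, lower it (do not drop it) onto the unwinder's two rollers, midway between the cheeks and square to them, and let go of it. Then take the spindle off its notched rest and thread it from the left (the rest's side) through the left cheek's bush, the roll's core and the right cheek's bush, until its collar is up against the left bush and the clip groove at its tip stands clear outside the right one. Finish still gripping the spindle there, so that the clip can be put on, and leave the tape, the parcel and the hand-held terminal where they are.

Things in the scene. Friction and masses are not known exactly. Their poses are not given: they have to be found in the camera images.
- unwinder: grey label unwinder fixed to the desk: base plate 150 x 170 mm (local x, y), top at 14 mm; two upright cheeks 10 mm thick, inner faces at y = +65 and -65 mm, each 110 mm wide up to 64 mm above the desk, then 70 mm wide up to 126 mm. Each holds a bush; both bushes lie on one line parallel to y, 95 mm above the desk. Origin: centre of underside; z up; y to the robot's left within 0.3 rad
- seat (a point): point midway between the cheeks on the bushes' line, 95 mm above the desk: where the roll's centre belongs (axes as the unwinder's). Below it two still aluminium rollers 16 mm thick run from cheek to cheek, parallel to y at local x = +34 and -34 mm, axes 54 mm above the desk; they cradle the roll so that its core is in line with the bushes
- near_bush (a point): centre of the outer mouth of the left cheek's bush, 79 mm from the seat, where the spindle goes in. Both bushes: white plastic, round bore 18 mm, flange 32 mm across standing 4 mm proud of the cheek's outer face
- far_bush (a point): centre of the outer mouth of the right cheek's bush (79 mm from the seat), where the spindle comes out
- carton: open cardboard carton fixed to the desk, 106 x 120 mm (local x, y) and 40 mm high, floor and walls 4 mm, flaps folded down outside. Origin: centre of the underside, on the desk
- roll: roll of white labels, 90 mm outside diameter, 50 mm wide, with a 40 mm bore; 0.17 to 0.33 kg. It stands on its rim in the carton, centre 49 mm above the desk, axis level along the carton's y, so it can be pinched across its two flat faces from above. Origin: its centre; y is its axis (either way round); x and z turn with it
- rest: sheet-steel spindle rest fixed to the desk, 56 x 140 mm (local x, y): two end plates 50 mm wide, 4 mm thick, 48 mm high, at local y = +65 and -65 mm, each with a notch 16 mm wide, open at the top, 13 mm deep. Origin: centre of the underside, on the desk
- spindle: steel spindle, 0.13 kg, lying level in the rest's notches, axis 42 mm above the desk: black grip 24 x 24 mm, 50 mm long (beyond the rest's left end), collar 34 mm across, 5 mm thick, then a rod 14 mm thick, 190 mm long. Origin: centre of the grip; y is the axis, tip towards -y (to the right); x and z may turn with it. It balances 56 mm from the origin towards the tip
- spindle_tip (a point): end of the rod, on the axis, 220 mm from the grip's centre; the nose tapers over 12 mm to 6 mm across; the clip groove lies 19 to 25 mm behind the end
- spindle_collar (a point): centre of the collar's face on the rod's side, 30 mm from the grip's centre; it meets the left bush when the spindle is fully in, and the tip is then 32 mm outside the right bush
- tape: roll of amber packing tape lying flat, 100 mm across, 48 mm high; not to be moved. Origin: centre of the underside
- parcel: taped cardboard parcel 100 x 150 x 60 mm high; not to be moved. Origin: centre of the underside
- handheld: black hand-held terminal lying on its back, 72 x 180 x 27 mm high; not to be moved. Origin: centre of the underside
Mind the look-alikes: they are no part of the job. What is shaped like the spindle but green or pink is not meant.

How it is judged:
On the way, in this order (a step that is already met when the one before it is completed fails the run):
1. the roll is down on the two rollers between the cheeks (centre within 8 mm fore and aft, 15 mm sideways and 6 mm in height of the seat, axis within 0.12 rad of the bushes' line), still in the gripper (x of roll in the frame of seat between -0.008 and 0.008 m and y of roll in the frame of seat between -0.015 and 0.015 m and z of roll in the frame of seat between -0.006 and 0.006 m and angle between the y axis of roll and the y axis of unwinder, either way round below 0.12 rad and contact force between the fingers and roll above 1 N), for 0.1 s.
2. the roll rests there on the unwinder, let go (x of roll in the frame of seat between -0.008 and 0.008 m and y of roll in the frame of seat between -0.015 and 0.015 m and z of roll in the frame of seat between -0.006 and 0.006 m and angle between the y axis of roll and the y axis of unwinder, either way round below 0.12 rad and contact force between each of the arm, the fingers and roll below 0.1 N and contact force between roll and unwinder above 0.3 N), for 0.2 s.
3. the spindle's tip has gone in through the left bush and stands between the cheeks, on the bushes' line within 6 mm (x of spindle_tip in the frame of seat between -0.006 and 0.006 m and z of spindle_tip in the frame of seat between -0.006 and 0.006 m and y of spindle_tip in the frame of seat between -0.064 and 0.064 m), for 0.1 s.
At the end, for the whole second after the job is handed in: Roll on the rollers (8 mm fore and aft, 15 mm sideways, 6 mm in height, 0.12 rad) and not touched; spindle at rest in both bushes, tip and collar within 4 mm of their line, collar within 8 mm of the left bush, tip at least 24 mm outside the right one; fingers grip the spindle (over 2 N) (x of roll in the frame of seat between -0.008 and 0.008 m and y of roll in the frame of seat between -0.015 and 0.015 m and z of roll in the frame of seat between -0.006 and 0.006 m and angle between the y axis of roll and the y axis of unwinder, either way round below 0.12 rad and x of spindle_tip in the frame of seat between -0.004 and 0.004 m and z of spindle_tip in the frame of seat between -0.004 and 0.004 m and x of spindle_collar in the frame of seat between -0.004 and 0.004 m and z of spindle_collar in the frame of seat between -0.004 and 0.004 m and y of spindle_tip in the frame of seat below -0.103 m and y of spindle_collar in the frame of seat above 0.07 m and contact force between the fingers and spindle above 2 N and linear speed of spindle below 0.02 m/s and linear speed of roll below 0.03 m/s and contact force between the fingers and roll below 0.1 N); the arm keeps its last pose, push and grip.
It fails at once if the roll of packing tape is shifted by more than 30 mm (distance of tape from where it was at the start of the episode above 0.03 m).
It fails at once if the parcel is shifted by more than 30 mm (distance of parcel from where it was at the start of the episode above 0.03 m).
It fails at once if the hand-held terminal is shifted by more than 30 mm (distance of handheld from where it was at the start of the episode above 0.03 m).
It also fails if it takes over 61 s, if anything falls off the work surface, if the arm or the gripper's body presses on something with over 40 N, if the wrist force passes 120 N, or if a joint passes its speed limit or range.

## Working session

There is one attempt and no reset: what is moved stays moved. The work goes in short steps, Python scripts to look and compute and a shell command to move; the robot and the scene stay as the last step left them, time stands still between calls to the robot, and variables do not carry over. Pictures are saved under pics/ and viewed, and the job is handed in when it is done.

```bash
ls; mkdir -p pics; cat > h.py <<'E'
import numpy as np, cv2
from workcell import env
def snap(n,f):
    im=env.read_camera(n); cv2.imwrite('pics/'+f,im[:,:,::-1]); return im
E
python3 - <<'E'
from h import *
s=env.get_state(); print({k:np.round(v,3) for k,v in s.items()})
for n in('top','side','wrist'):
    snap(n,n+'0.png'); print(n,env.calibration(n))
E
```

```text
pics
{'clock': np.float64(0.0), 'joint_pos': array([-1.452,  0.314,  0.045,  1.304, -0.   ,  1.431]), 'qvel': array([ 0.   ,  0.001,  0.   , -0.001,  0.001,  0.   ]), 'tau': array([-1.0000e-03, -4.8063e+01,  2.9853e+01,  1.9000e-02, -0.0000e+00,
        0.0000e+00]), 'tcp_pos': array([ 0.147, -0.555,  0.23 ]), 'orientation': array([-0.001,  0.792, -0.61 , -0.001]), 'wrist_force': array([ 0.211, -0.381, -0.596]), 'ft_torque': array([-0.058,  0.046,  0.005]), 'finger_gap': np.float64(0.085)}
top {'fx': 468.00405033483514, 'fy': 468.00405033483514, 'cx': 312.24659601842166, 'cy': 198.74385022057538, 'k1': -0.08033094395352602, 'rvec': array([ 2.15882659, -2.21113547,  0.07991796]), 'tvec': array([0.0709594 , 0.59185303, 1.57394202])}
side {'fx': 456.74261478063926, 'fy': 456.74261478063926, 'cx': 326.96224925449826, 'cy': 198.4844722040832, 'k1': -0.10249854823957315, 'rvec': array([ 0.4979341 , -2.52712762,  1.41728023]), 'tvec': array([0.53443566, 0.15385461, 1.43213378])}
wrist {'fx': 286.31047328082684, 'fy': 286.31047328082684, 'cx': 314.85508325484966, 'cy': 200.41898598290297, 'k1': -0.0013138599645635188, 'hand_eye': array([[ 9.99999837e-01, -4.03931741e-04,  4.04672305e-04,
         8.80818984e-05],
       [ 2.63448548e-04,  9.53657209e-01,  3.00895095e-01,
        -7.72329178e-02],
       [-5.07459741e-04, -3.00894940e-01,  9.53657159e-01,
        -1.42663965e-01],
       [ 0.00000000e+00,  0.00000000e+00,  0.00000000e+00,
         1.00000000e+00]])}
```

View pics/top0.png

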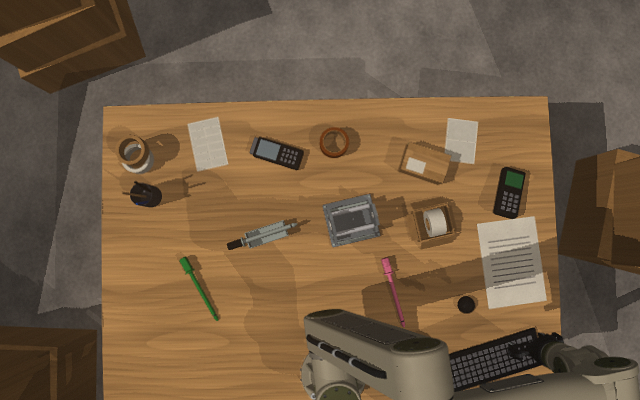

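View pics/side0.png

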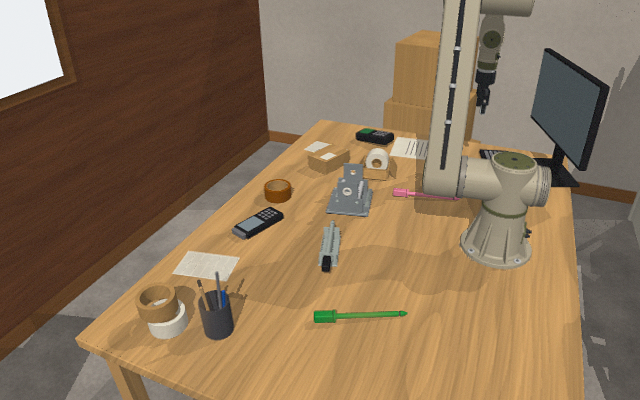

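View pics/wrist0.png

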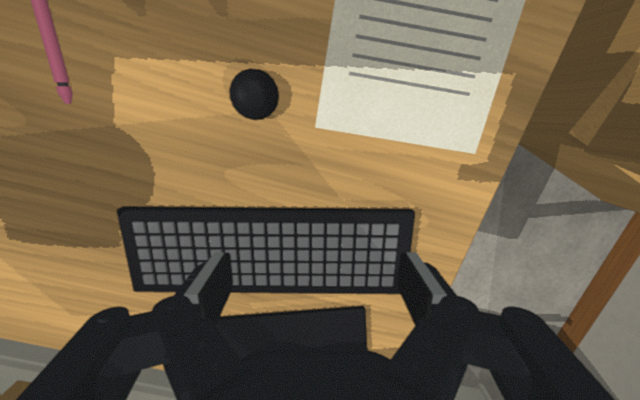

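Top view: unwinder near (352,220), roll in carton near (434,222), spindle grip near (236,244) with its rod running up-right. I'll zoom in on these.

```bash
cat >> h.py <<'E'
def cal(n):
    c=env.calibration(n); K=np.array([[c['fx'],0,c['cx']],[0,c['fy'],c['cy']],[0,0,1]]); return c,K,np.array([c['k1'],0,0,0,0.])
def campose(n,st=None):
    c,K,D=cal(n)
    if n=='wrist':
        st=st or env.get_state()
        w,x,y,z=st['orientation']
        from scipy.spatial.transform import Rotation as R
        T=np.eye(4);T[:3,:3]=R.from_quat([x,y,z,w]).as_matrix();T[:3,3]=st['tcp_pos']
        T=T@c['hand_eye']; return T[:3,:3],T[:3,3]
    Rm=cv2.Rodrigues(np.array(c['rvec']))[0]; return Rm.T,-Rm.T@np.array(c['tvec'])
def ray(n,uv,st=None):
    c,K,D=cal(n); p=cv2.undistortPoints(np.array(uv,float).reshape(-1,1,2),K,D).reshape(-1,2)
    Rm,o=campose(n,st); d=np.c_[p,np.ones(len(p))]@Rm.T; return o,d
def onz(n,uv,z,st=None):
    o,d=ray(n,uv,st); return o+d*((z-o[2])/d[:,2])[:,None]
def proj(n,P,st=None):
    c,K,D=cal(n); Rm,o=campose(n,st); q=(np.atleast_2d(P)-o)@Rm
    return cv2.projectPoints(q,np.zeros(3),np.zeros(3),K,D)[0].reshape(-1,2)
E
python3 - <<'E'
import cv2
a=cv2.imread('pics/top0.png')
cv2.imwrite('pics/t1.png',cv2.resize(a[185:260,315:465],None,fx=5,fy=5,interpolation=cv2.INTER_CUBIC))
cv2.imwrite('pics/t2.png',cv2.resize(a[205:260,215:315],None,fx=8,fy=8,interpolation=cv2.INTER_CUBIC))
E
```

```text
(no output)
```

View pics/t1.png

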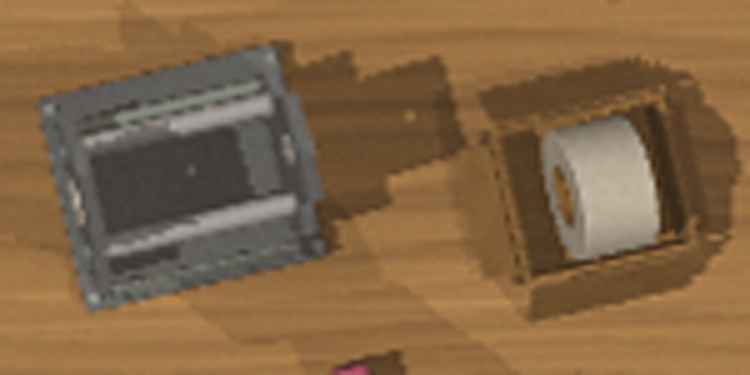

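View pics/t2.png

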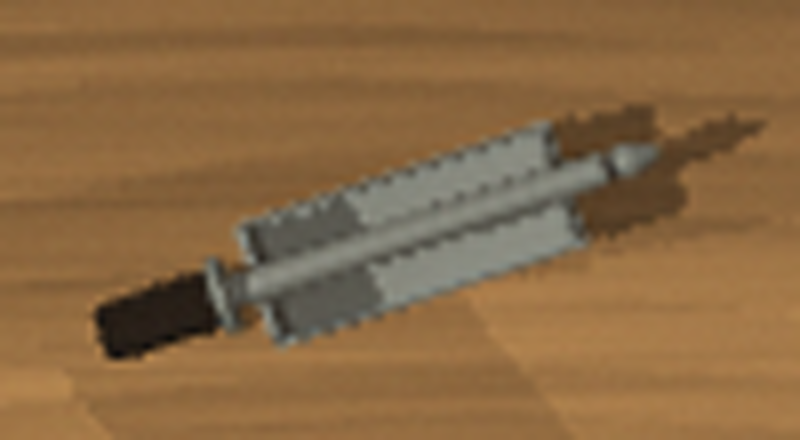

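```bash
python3 - <<'E'
from h import *
f=lambda p,s,o:(np.array(p,float)+.5)/s-.5+np.array(o)
pl=onz('top',f([(42,100),(275,45),(325,250),(92,308)],5,(315,185)),.014)
print('plate',pl.round(4),pl.mean(0)); 
a=(pl[0]+pl[3]-pl[1]-pl[2]);b=pl[0]+pl[1]-pl[2]-pl[3]
print(np.arctan2(-a[0],a[1]),np.arctan2(b[1],b[0]),np.linalg.norm(a)/2,np.linalg.norm(b)/2)
c=onz('top',f([(487,135),(660,92),(692,235),(527,283)],5,(315,185)),.04)
print('carton',c.round(4),c.mean(0));a=(c[0]+c[3]-c[1]-c[2]);b=c[0]+c[1]-c[2]-c[3]
print(np.arctan2(-a[0],a[1]),np.arctan2(b[1],b[0]),np.linalg.norm(a)/2,np.linalg.norm(b)/2)
s=onz('top',f([(658,152),(613,167),(222,295),(103,332)],8,(215,205)),.042)
print('spindle',s.round(4)); d=s[3]-s[0]; print(np.arctan2(-d[0],d[1]),np.linalg.norm(d))
E
```

```text
plate [[ 0.5729  0.0205  0.014 ]
 [ 0.6069 -0.1404  0.014 ]
 [ 0.4658 -0.1701  0.014 ]
 [ 0.4304 -0.01    0.014 ]] [ 0.51898886 -0.07500913  0.014     ]
0.21273148367345956 0.20881025780812837 0.1642091421631578 0.14501613875717745
carton [[ 0.5405 -0.2787  0.04  ]
 [ 0.5667 -0.3981  0.04  ]
 [ 0.4694 -0.4159  0.04  ]
 [ 0.4402 -0.3021  0.04  ]] [ 0.50420091 -0.34868939  0.04      ]
0.2331397192617882 0.20542773503439613 0.11982592555875941 0.1008873909859468
spindle [[0.5097 0.1105 0.042 ]
 [0.5039 0.1295 0.042 ]
 [0.4541 0.2945 0.042 ]
 [0.4397 0.3448 0.042 ]]
0.29036707211017876 0.2444780993438626
```

```bash
cat >> h.py <<'E'
from scipy.spatial.transform import Rotation as R
def Rt(st=None):
    st=st or env.get_state(); w,x,y,z=st['orientation']; return R.from_quat([x,y,z,w])
def plan(pos,ang,st=None):
    "needed shift (tool axes, units .05m) and turn (units 8deg); ang=world angle of tool x, tool z down"
    st=st or env.get_state(); r=Rt(st)
    sh=r.inv().apply(np.array(pos)-st['tcp_pos'])/.05
    x=np.array([np.cos(ang),np.sin(ang),0]);z=np.array([0,0,-1.]);y=np.cross(z,x)
    t=R.from_matrix(np.c_[x,y,z]); rv=(r.inv()*t).as_rotvec()/np.radians(8)
    print('tcp',np.round(st['tcp_pos'],4),'ang',np.round(np.arctan2(*r.as_matrix()[[1,0],0]),4),'F',np.round(st['wrist_force'],1),'gap',round(float(st['finger_gap']),4),'t',round(float(st['clock']),2))
    print('shift',sh.round(3),'turn',rv.round(3))
E
python3 -c "
from h import *
plan((.504,-.349,.2),-np.pi/2+.215)"
```

```text
tcp [ 0.1471 -0.5555  0.2306] ang -1.312 F [-0.6 -0.4 -0.3] gap 0.0852 t 0.15
shift [-2.165 -7.957  0.617] turn [-0.001  0.01   0.314]
```

```bash
python3 -m inch '[[0,0,0.31,0,0,0,0],[0,0,0,-0.24,-0.9,0.06,0],[0,0,0,-0.24,-0.9,0.06,0],[0,0,0,-0.24,-0.9,0.06,0],[0,0,0,-0.24,-0.9,0.06,0],[0,0,0,-0.24,-0.9,0.07,0],[0,0,0,-0.24,-0.9,0.07,0],[0,0,0,-0.24,-0.9,0.08,0],[0,0,0,-0.24,-0.9,0.08,0],[0,0,0,-0.1,-0.9,0.08,0],[0,0,0,0,0,0,0]]'
python3 -c "
from h import *
plan((.504,-.349,.2),-np.pi/2+.215)
snap('wrist','w1.png')"
```

```text
clock: 1.25
tcp_pos: [0.5253, -0.3676, 0.1985]
orientation: [-0.001, 0.781, -0.625, -0.0]
wrist_force: [0.3, -1.3, -0.7]
finger_gap: 0.0853
tcp [ 0.5253 -0.3676  0.1985] ang -1.3492 F [ 0.3 -1.3 -0.7] gap 0.0853 t 1.25
shift [-0.457  0.334 -0.03 ] turn [-0.004  0.011  0.048]
```

View pics/w1.png

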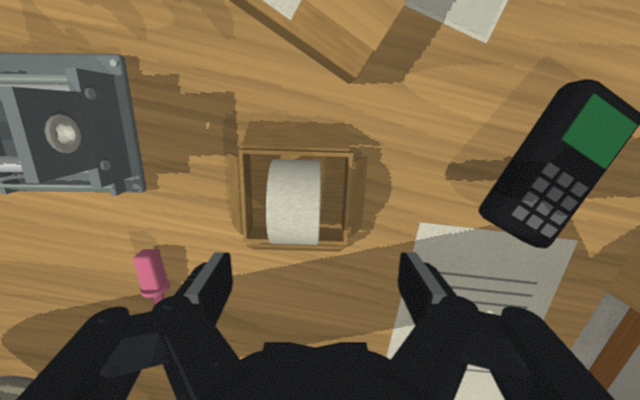

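```bash
python3 - <<'E'
from h import *
im=cv2.imread('pics/w1.png'); cv2.imwrite('pics/w1z.png',cv2.resize(im[130:260,220:380],None,fx=4.5,fy=4.5,interpolation=cv2.INTER_CUBIC))
hsv=cv2.cvtColor(im,cv2.COLOR_BGR2HSV)
m=((hsv[...,1]<60)&(hsv[...,2]>120)).astype(np.uint8)*255
m[:, :255]=0;m[:,340:]=0;m[:130]=0;m[255:]=0
for v in range(150,252,8):
    u=np.where(m[v]>0)[0]
    if len(u): 
        p=onz('wrist',[(u[0]-.5,v),(u[-1]+.5,v)],.094); print(v,u[0],u[-1],p[:,:2].round(4).tolist(),np.linalg.norm(p[0]-p[1]).round(4))
E
```

```text
166 270 319 [[0.5443, -0.3234], [0.5538, -0.3661]] 0.0437
174 268 320 [[0.5369, -0.3229], [0.5471, -0.3685]] 0.0467
182 267 320 [[0.5296, -0.3233], [0.54, -0.3701]] 0.048
190 267 320 [[0.5223, -0.3245], [0.5328, -0.3718]] 0.0484
198 266 320 [[0.5147, -0.3249], [0.5255, -0.3734]] 0.0497
206 266 319 [[0.5071, -0.3262], [0.5179, -0.3743]] 0.0493
214 266 319 [[0.4995, -0.3275], [0.5103, -0.376]] 0.0497
222 266 319 [[0.4916, -0.3288], [0.5026, -0.3778]] 0.0502
230 267 319 [[0.4839, -0.3311], [0.4947, -0.3796]] 0.0497
238 268 318 [[0.476, -0.3334], [0.4865, -0.3805]] 0.0482
```

View pics/w1z.png

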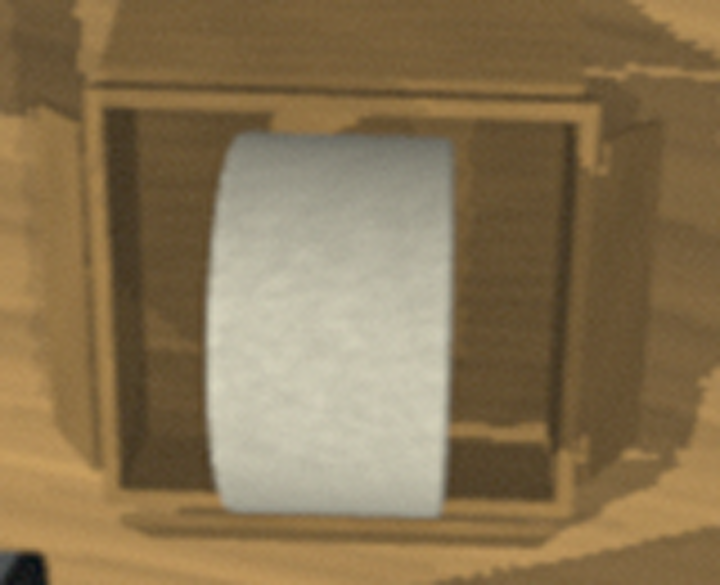

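```bash
python3 - <<'E'
from h import *
f=lambda p,s,o:(np.array(p,float)+.5)/s-.5+np.array(o)
c=onz('wrist',f([(88,90),(602,100),(575,515),(106,498)],4.5,(220,130)),.04)
print('carton',c.round(4),c.mean(0));a=(c[0]+c[3]-c[1]-c[2]);b=c[0]+c[1]-c[2]-c[3]
print(np.arctan2(-a[0],a[1]),np.arctan2(b[1],b[0]),np.linalg.norm(a)/2,np.linalg.norm(b)/2)
# silhouette of roll ends front/back: tangent rays to cylinder
st=env.get_state();o,d=ray('wrist',f([(340,133),(340,515)],4.5,(220,130)));
yaw=.207;ax=np.array([np.cos(yaw),np.sin(yaw),0])
# 2D plane (ax,z): circle r=.045 center height .049, tangent lines -> center s
for dd,sg in zip(d,(1,-1)):
    v=np.array([dd@ax,dd[2]]);v/=np.linalg.norm(v);n=np.array([-v[1],v[0]]);n*=sg*np.sign(n[0])
    p=np.array([o@ax,o[2]]); # n.(c-p)=-.045
    print('s centre',p[0]+(-.045-n[1]*(.049-p[1]))/n[0])
print('carton s',c.mean(0)@ax)
plan((.504,-.349,.2),-np.pi/2+.205)
E
```

```text
carton [[ 0.5426 -0.2832  0.04  ]
 [ 0.5664 -0.4004  0.04  ]
 [ 0.4619 -0.4211  0.04  ]
 [ 0.4402 -0.3023  0.04  ]] [ 0.50278648 -0.35175959  0.04      ]
0.19029882740535967 0.18970360484914753 0.12012421554589757 0.10533406420462968
s centre 0.4194067945970788
s centre 0.41932090818546075
carton s 0.4197575981895939
tcp [ 0.5231 -0.3687  0.1988] ang -1.3509 F [-0.4 -0.2  0.2] gap 0.0851 t 1.3
shift [-0.468  0.287 -0.022] turn [0.007 0.01  0.107]
```

```bash
python3 -m inch '[[0,0,0.16,-0.48,0.29,0,0],[0,0,0,0,0,0.8,0],[0,0,0,0,0,0.8,0],[0,0,0,0,0,0,0],[0,0,0,0,0,0,0]]'
python3 -c "
from h import *
plan((.5024,-.3524,.054),-np.pi/2+.197)
snap('wrist','w2.png')"
```

```text
clock: 1.8
tcp_pos: [0.5006, -0.3505, 0.1204]
orientation: [0.0, 0.772, -0.636, -0.001]
wrist_force: [-0.2, -0.0, 1.1]
finger_gap: 0.0853
tcp [ 0.5006 -0.3505  0.1204] ang -1.379 F [-0.2 -0.   1.1] gap 0.0853 t 1.8
shift [ 0.047 -0.031  1.328] turn [ 0.01   0.011 -0.037]
```

View pics/w2.png

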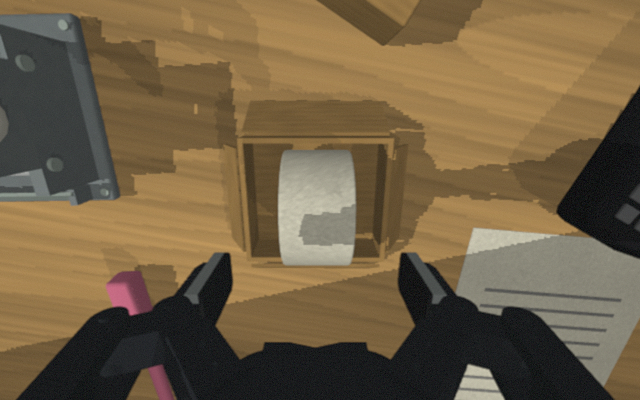

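The roll spans u 279–356, midway between the pads (231 and 400), so I can descend.

```bash
python3 -m inch '[[0,0,-0.03,0.04,-0.03,0.5,0],[0,0,0,0,0,0.5,0],[0,0,0,0,0,0.33,0],[0,0,0,0,0,0,0],[0,0,0,0,0,0,0]]' 40
python3 -c "
from h import *
plan((.5024,-.3524,.054),-np.pi/2+.197)
snap('wrist','w3.png')"
```

```text
clock: 2.35
tcp_pos: [0.5047, -0.3532, 0.0559]
orientation: [0.0, 0.773, -0.634, 0.001]
wrist_force: [-0.2, 0.9, -0.0]
finger_gap: 0.0853
tcp [ 0.5047 -0.3532  0.0559] ang -1.3738 F [-0.2  0.9 -0. ] gap 0.0853 t 2.35
shift [-0.025  0.042  0.039] turn [-0.012 -0.017  0.   ]
```

View pics/w3.png

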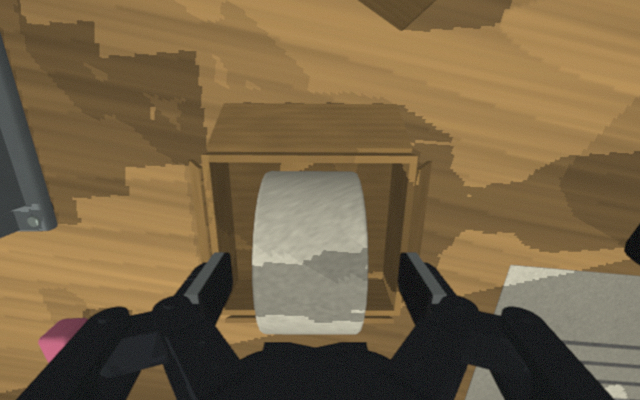

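```bash
python3 -m inch '[[0,0,0,-0.04,0,0,0.3],[0,0,0,0,0,0,0.6],[0,0,0,0,0,0,1],[0,0,0,0,0,0,1],[0,0,0,0,0,0,1],[0,0,0,0,0,0,1]]' 50
python3 -c "
from h import *
plan((.5024,-.3524,.054),-np.pi/2+.197)
snap('wrist','w4.png')"
```

```text
clock: 3.0
tcp_pos: [0.5039, -0.3504, 0.0551]
orientation: [0.0, 0.773, -0.634, 0.001]
wrist_force: [-1.1, 0.1, 7.0]
finger_gap: 0.0493
tcp [ 0.5039 -0.3504  0.0551] ang -1.3733 F [-1.1  0.1  7. ] gap 0.0493 t 3.0
shift [0.033 0.038 0.021] turn [-0.009 -0.011  0.003]
```

View pics/w4.png

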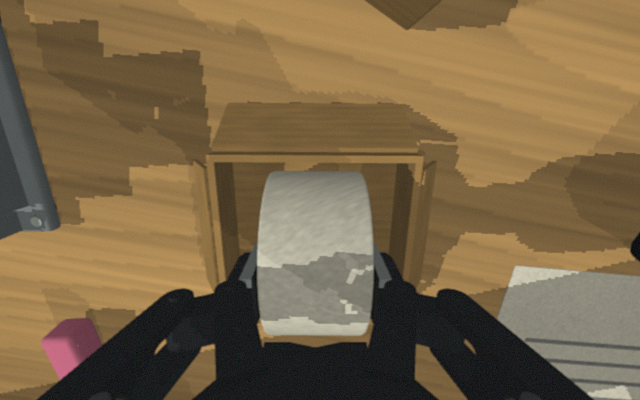

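```bash
python3 -m inch '[[0,0,0,0,0,-0.1,1],[0,0,0,0,0,-0.3,1],[0,0,0,0,0,-0.6,1],[0,0,0,0,0,-0.8,1],[0,0,0,0,0,-0.8,1],[0,0,0,0,0,-0.7,1],[0,0,0,0,0,0,1],[0,0,0,0,0,0,1],[0,0,0,0,0,0,1]]' 60
python3 -c "
from h import *
plan((.519,-.075,.22),-np.pi/2+.211)
snap('wrist','w5.png');snap('top','t5.png')"
```

```text
clock: 3.95
tcp_pos: [0.5026, -0.3493, 0.2169]
orientation: [-0.0, 0.773, -0.634, -0.002]
wrist_force: [-0.6, -0.1, -2.1]
finger_gap: 0.0492
tcp [ 0.5026 -0.3493  0.2169] ang -1.3734 F [-0.6 -0.1 -2.1] gap 0.0492 t 3.95
shift [-5.314 -1.398 -0.051] turn [ 0.014  0.018 -0.098]
```

View pics/w5.png

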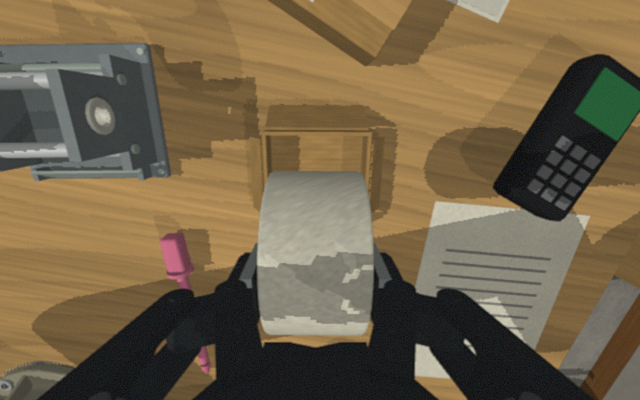

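View pics/t5.png

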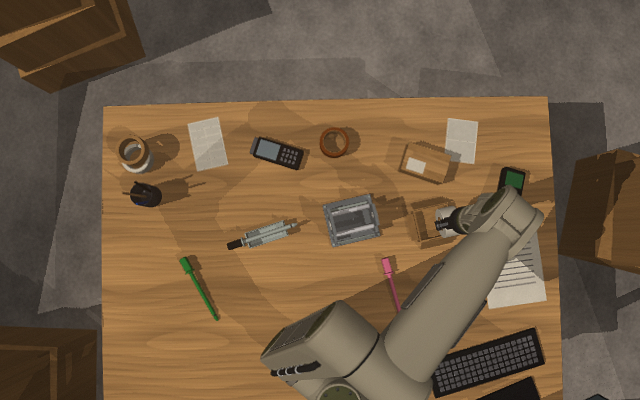

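```bash
python3 -m inch '[[0,0,-0.1,-0.5,0,0,1],[0,0,0,-0.8,0,0,1],[0,0,0,-0.8,0,0,1],[0,0,0,-0.5,0,0,1],[0,0,0,0,0,0,1],[0,0,0,0,0,0,1],[0,0,0,0,0,0,1]]' 60
python3 -c "
from h import *
plan((.519,-.075,.22),-np.pi/2+.211)
im=snap('wrist','w6.png')
cv2.imwrite('pics/w6z.png',cv2.resize(im[0:200,20:290,::-1],None,fx=2.9,fy=2.9,interpolation=cv2.INTER_CUBIC))"
```

```text
clock: 4.75
tcp_pos: [0.4766, -0.2235, 0.2183]
orientation: [0.0, 0.778, -0.629, -0.0]
wrist_force: [-0.0, -0.5, -2.2]
finger_gap: 0.0494
tcp [ 0.4766 -0.2235  0.2183] ang -1.36 F [-0.  -0.5 -2.2] gap 0.0494 t 4.75
shift [-2.727 -1.451 -0.036] turn [ 0.003 -0.    -0.001]
```

View pics/w6.png

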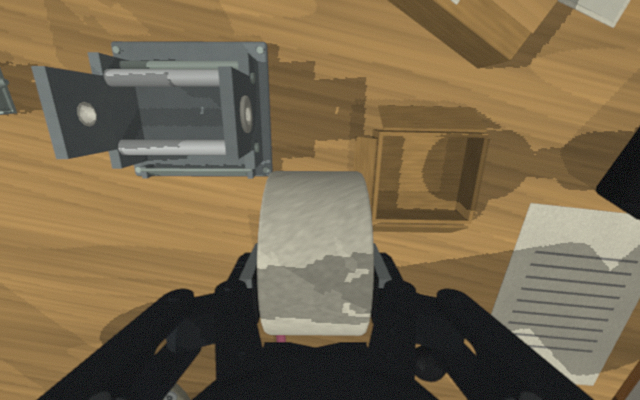

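View pics/w6z.png

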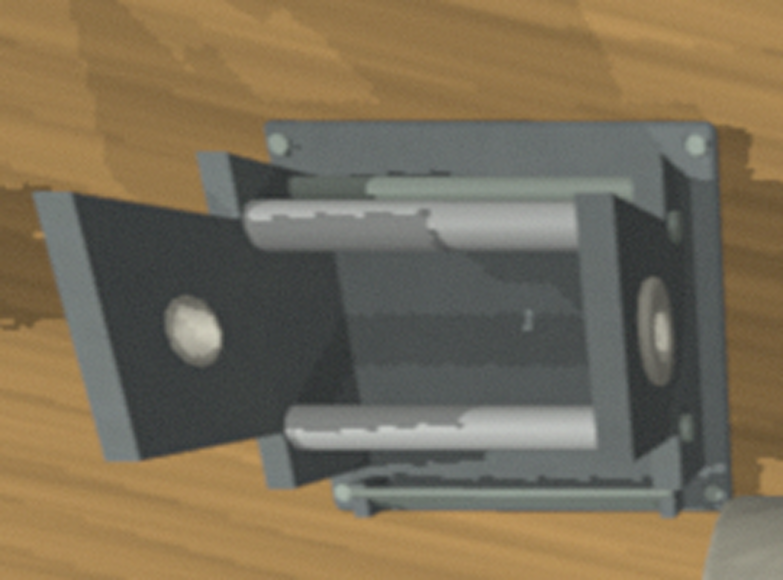

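```bash
python3 - <<'E'
from h import *
f=lambda p,s,o:(np.array(p,float)+.5)/s-.5+np.array(o)
g=lambda p,z:onz('wrist',f(p,2.9,(20,0)),z)
c=g([(35,192),(613,195),(635,458),(103,459)],.126)
print('cheek outer',c.round(4),c.mean(0));a=(c[0]+c[3]-c[1]-c[2]);b=c[0]+c[1]-c[2]-c[3]
print(np.arctan2(-a[0],a[1]),np.arctan2(b[1],b[0]),np.linalg.norm(a)/2,np.linalg.norm(b)/2)
c=g([(75,194),(577,195),(597,459),(140,460)],.126)
print('cheek inner',c.round(4),c.mean(0));a=(c[0]+c[3]-c[1]-c[2]);b=c[0]+c[1]-c[2]-c[3]
print(np.arctan2(-a[0],a[1]),np.arctan2(b[1],b[0]),np.linalg.norm(a)/2,np.linalg.norm(b)/2)
b=g([(193,330),(652,332)],.095); d=b[0]-b[1];print('bush',b.round(4),np.arctan2(-d[0],d[1]),np.linalg.norm(d), 'seat',b[1]+d*79/144)
# roll in tool frame: tangent at v=171
c_,K,D=cal('wrist');H=np.array(c_['hand_eye'])
p=cv2.undistortPoints(np.array([[[315.,171.]],[[258,260]],[[373.,260]]]),K,D).reshape(-1,2)
d=np.c_[p,np.ones(3)]@H[:3,:3].T;o=H[:3,3]
v=d[0,1:]/np.linalg.norm(d[0,1:]);n=np.array([-v[1],v[0]]);n*=-np.sign(n[0])  # toward -y
for zt in(.004,.006,.008): print('yt',zt,o[1]+(-.045-n[1]*(zt-o[2]))/n[0])
E
```

```text
cheek outer [[ 0.5389  0.0065  0.126 ]
 [ 0.5693 -0.1398  0.126 ]
 [ 0.5027 -0.1543  0.126 ]
 [ 0.471  -0.0067  0.126 ]] [ 0.5204389  -0.07359118  0.126     ]
0.2082490130431787 0.20283867312125423 0.15018824153487767 0.06865401565144678
cheek inner [[ 0.5405 -0.0036  0.126 ]
 [ 0.5673 -0.1307  0.126 ]
 [ 0.5001 -0.1438  0.126 ]
 [ 0.4729 -0.017   0.126 ]] [ 0.52021096 -0.07378218  0.126     ]
0.20984964563595748 0.19357958296534195 0.12980422877545236 0.06870646302631032
bush [[ 0.507  -0.0095  0.095 ]
 [ 0.5357 -0.1473  0.095 ]] 0.20557020525511632 0.14071530956698172 seat [ 0.51995961 -0.07172941  0.095     ]
yt 0.004 -0.001070217041267682
yt 0.006 -0.0006581025380739125
yt 0.008 -0.0002459880348801291
```

```bash
python3 -m inch '[[0,0,0.01,-0.3,-0.2,0,1],[0,0,0,-0.6,-0.35,0,1],[0,0,0,-0.6,-0.35,0,1],[0,0,0,-0.6,-0.35,0,1],[0,0,0,-0.5,-0.2,0,1],[0,0,0,-0.16,-0.02,0,1],[0,0,0,0,0,0,1],[0,0,0,0,0,0,1],[0,0,0,0,0,0,1]]' 60
python3 -c "
from h import *
plan((.520,-.0735,.12),-np.pi/2+.208)
snap('wrist','w7.png')"
```

```text
clock: 5.7
tcp_pos: [0.5195, -0.0739, 0.2187]
orientation: [0.0, 0.777, -0.63, 0.0]
wrist_force: [0.0, 0.0, -2.3]
finger_gap: 0.0492
tcp [ 0.5195 -0.0739  0.2187] ang -1.3627 F [ 0.   0.  -2.3] gap 0.0492 t 5.7
shift [-0.007 -0.011  1.974] turn [ 0.001 -0.003  0.001]
```

View pics/w7.png

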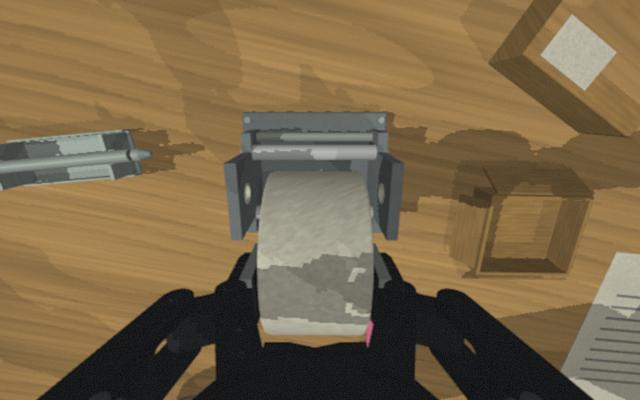

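The roll hangs symmetrically between the cheeks (inner tops at about u=241 and 389), so I'll lower it.

```bash
python3 -m inch '[[0,0,0,0,0,0.4,1],[0,0,0,0,0,0.6,1],[0,0,0,0,0,0.6,1],[0,0,0,0,0,0.4,1],[0,0,0,0,0,0,1],[0,0,0,0,0,0,1],[0,0,0,0,0,0,1]]' 60
python3 -c "
from h import *
plan((.520,-.0735,.101),-np.pi/2+.208)"
```

```text
clock: 6.45
tcp_pos: [0.5206, -0.0732, 0.1203]
orientation: [-0.0, 0.777, -0.629, 0.001]
wrist_force: [-0.3, -0.7, -1.4]
finger_gap: 0.0495
tcp [ 0.5206 -0.0732  0.1203] ang -1.3615 F [-0.3 -0.7 -1.4] gap 0.0495 t 6.45
shift [0.002 0.014 0.386] turn [-0.016 -0.01   0.009]
```

```bash
python3 -m inch '[[0,0,0,0,0,0.1,1],[0,0,0,0,0,0.1,1],[0,0,0,0,0,0.1,1],[0,0,0,0,0,0,1],[0,0,0,0,0,0,1]]' 60; python3 -m inch '[[0,0,0,0,0,0.06,1],[0,0,0,0,0,0,1],[0,0,0,0,0,0,1]]' 60
python3 -m inch '[[0,0,0,0,0,0.04,1],[0,0,0,0,0,0,1],[0,0,0,0,0,0,1]]' 60
```

```text
clock: 6.95
tcp_pos: [0.5193, -0.0724, 0.1036]
orientation: [0.0, 0.777, -0.629, -0.0]
wrist_force: [0.4, 0.7, -2.4]
finger_gap: 0.0495
clock: 7.25
tcp_pos: [0.5199, -0.0726, 0.1022]
orientation: [-0.0, 0.777, -0.629, 0.001]
wrist_force: [-3.3, -0.2, 7.5]
finger_gap: 0.0495
clock: 7.55
tcp_pos: [0.5199, -0.0727, 0.1021]
orientation: [-0.0, 0.777, -0.629, 0.001]
wrist_force: [-7.6, 0.3, 20.8]
finger_gap: 0.0494
```

```bash
python3 -m inch '[[0,0,0,0,0.02,-0.02,1],[0,0,0,0,0,0,1],[0,0,0,0,0,0,1]]' 60; python3 -m inch '[[0,0,0,0,0,0,0.45],[0,0,0,0,0,0,0.45],[0,0,0,0,0,0,0.35],[0,0,0,0,0,0,0.3],[0,0,0,0,0,0,0.25],[0,0,0,0,0,0,0.25]]' 20
python3 -c "
from h import *
snap('wrist','w8.png');snap('side','s8.png')"
```

```text
clock: 7.85
tcp_pos: [0.5195, -0.0728, 0.1019]
orientation: [-0.001, 0.777, -0.629, 0.001]
wrist_force: [-4.6, 1.0, 11.9]
finger_gap: 0.0495
clock: 8.45
tcp_pos: [0.5185, -0.0727, 0.0996]
orientation: [0.0, 0.777, -0.629, -0.0]
wrist_force: [0.2, 1.0, -0.5]
finger_gap: 0.064
```

View pics/w8.png

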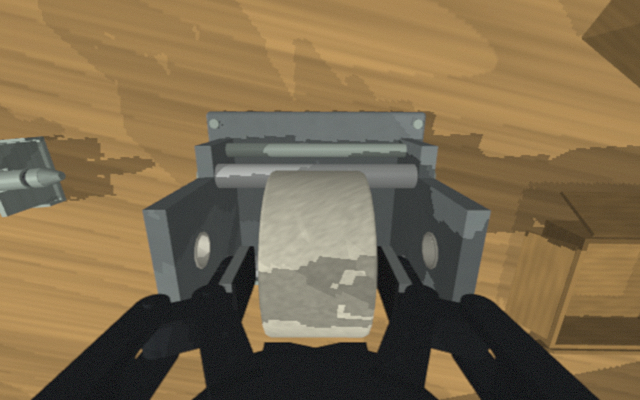

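```bash
python3 -m inch '[[0,0,0,0,0,-0.2,0.25],[0,0,0,0,0,-0.4,0.25],[0,0,0,0,0,-0.6,0.25],[0,0,0,0,0,-0.8,0.2],[0,0,0,0,0,-0.8,0],[0,0,0,0,0,0,0],[0,0,0,0,0,0,0],[0,0,0,0,0,0,0]]' 
python3 -c "
from h import *
plan((.454,.32,.24),-np.pi/2+.29)
im=snap('wrist','w9.png')"
```

```text
clock: 9.35
tcp_pos: [0.518, -0.0726, 0.2391]
orientation: [0.0, 0.777, -0.629, -0.001]
wrist_force: [1.1, 0.4, -0.0]
finger_gap: 0.0855
tcp [ 0.518  -0.0726  0.2391] ang -1.3609 F [ 1.1  0.4 -0. ] gap 0.0855 t 9.35
shift [-7.946 -0.384 -0.014] turn [ 0.008  0.004 -0.573]
```

View pics/w9.png

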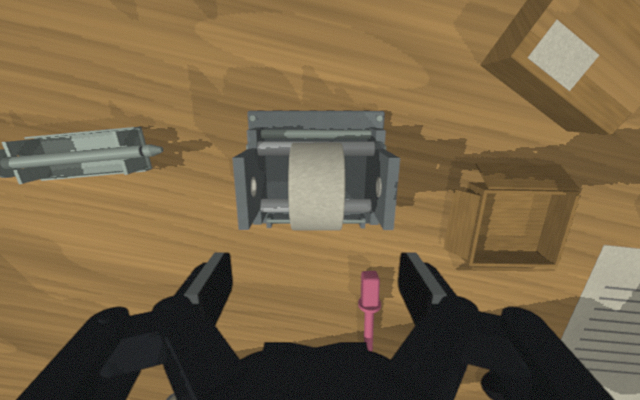

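```bash
python3 -c "
from h import *
plan((.43,.24,.24),-np.pi/2+.208)"
python3 -m inch '[[0,0,0,-0.5,0,0,0],[0,0,0,-0.95,0.05,0,0],[0,0,0,-0.95,0.05,0,0],[0,0,0,-0.95,0.05,0,0],[0,0,0,-0.95,0.05,0,0],[0,0,0,-0.95,0.05,0,0],[0,0,0,-0.8,0.1,0,0],[0,0,0,-0.4,0.1,0,0],[0,0,0,0,0,0,0],[0,0,0,0,0,0,0]]' 
python3 -c "
from h import *
plan((.43,.24,.24),-np.pi/2+.208)
im=snap('wrist','w10.png')"
```

```text
tcp [ 0.5177 -0.0725  0.2386] ang -1.3609 F [-0.5  0.4  0.3] gap 0.0855 t 9.4
shift [-6.478  0.414 -0.02 ] turn [0.015 0.007 0.013]
clock: 10.4
tcp_pos: [0.437, 0.2036, 0.2399]
orientation: [-0.008, 0.791, -0.612, -0.011]
wrist_force: [0.5, -0.8, -0.1]
finger_gap: 0.0851
tcp [0.437  0.2036 0.2399] ang -1.3173 F [ 0.5 -0.8 -0.1] gap 0.0851 t 10.4
shift [-0.74  -0.046  0.017] turn [0.01  0.188 0.326]
```

View pics/w10.png

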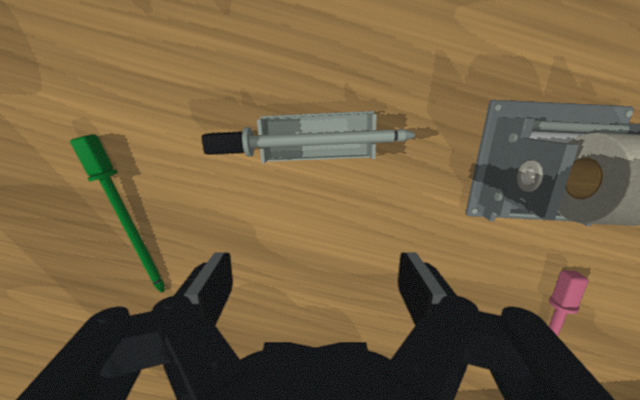

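```bash
python3 - <<'E'
from h import *
print(env.get_state()['joint_pos'].round(3))
im=cv2.imread('pics/w10.png'); cv2.imwrite('pics/w10z.png',cv2.resize(im[95:180,190:440],None,fx=3.2,fy=3.2,interpolation=cv2.INTER_CUBIC))
E
```

```text
[ 0.252  0.129 -0.168  1.274  0.026  3.141]
```

View pics/w10z.png

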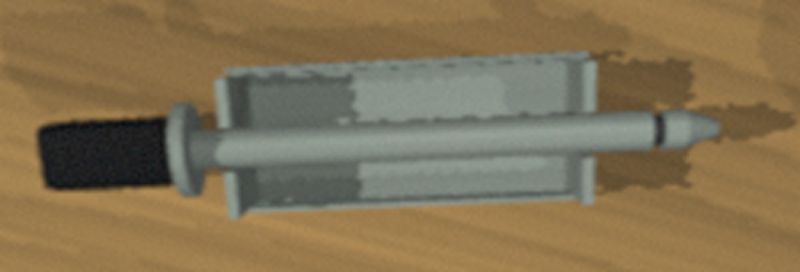

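```bash
python3 - <<'E'
from h import *
f=lambda p,s,o:(np.array(p,float)+.5)/s-.5+np.array(o)
g=lambda p,z:onz('wrist',f(p,3.2,(190,95)),z)
s=g([(719,128),(658,130),(186,149),(104,154),(42,156)],.042)
print(s.round(4)); d=s[2]-s[0]; yaw=np.arctan2(-d[0],d[1]);print(yaw,np.linalg.norm(s[0]-s[2]),np.linalg.norm(s[0]-s[4]))
u=(s[2]-s[0])/np.linalg.norm(d); print('grip from tip',s[0]+.22*u)
E
```

```text
[[0.5133 0.1096 0.042 ]
 [0.5071 0.1305 0.042 ]
 [0.4571 0.2954 0.042 ]
 [0.4476 0.3246 0.042 ]
 [0.441  0.3469 0.042 ]]
0.29382432861707153 0.1940334627048283 0.24800037943240003
grip from tip [0.44957397 0.32020739 0.042     ]
```

```bash
python3 -m inch '[[0,0,-1,0,0,0,0],[0,0,-1,0,0,0,0],[0,0,-1,0,0,0,0],[0,0,-1,0,0,0,0],[0,0,-1,0,0,0,0],[0,0,-1,0,0,0,0],[0,0,-1,0,0,0,0],[0,0,-1,0,0,0,0],[0,0,-1,0,0,0,0],[0,0,-1,0,0,0,0],[0,0,-1,0,0,0,0],[0,0,-1,0,0,0,0]]' 
python3 -m inch '[[0,0,-1,0,0,0,0],[0,0,-1,0,0,0,0],[0,0,-1,0,0,0,0],[0,0,-1,0,0,0,0],[0,0,-1,0,0,0,0],[0,0,-1,0,0,0,0],[0,0,-1,0,0,0,0],[0,0,-1,0,0,0,0],[0,0,-1,0,0,0,0],[0,0,-1,0,0,0,0],[0,0,-1,0,0,0,0],[0,0,-1,0,0,0,0]]' 
python3 -c "
from h import *
print(env.get_state()['joint_pos'].round(3))
plan((.449,.321,.15),.293-np.pi)"
```

```text
clock: 11.65
tcp_pos: [0.4376, 0.2032, 0.2401]
orientation: [-0.013, 0.984, 0.18, -0.001]
wrist_force: [-0.6, 0.0, -0.5]
finger_gap: 0.0854
clock: 12.85
tcp_pos: [0.4376, 0.2032, 0.2401]
orientation: [-0.01, 0.524, 0.852, 0.009]
wrist_force: [0.4, 0.6, -0.3]
finger_gap: 0.0854
[ 0.251  0.129 -0.168  1.274  0.026 -0.216]
tcp [0.4376 0.2032 0.2401] ang 2.0384 F [ 0.4  0.6 -0.3] gap 0.0854 t 12.85
shift [1.953 1.254 1.861] turn [  0.162  -0.127 -10.   ]
```

```bash
python3 -m inch '[[0.16,-0.13,0,0.65,0.42,0.3,0],[0,0,0,0.65,0.42,0.3,0],[0,0,0,0.65,0.42,0.3,0],[0,0,-1,0,0,0.3,0],[0,0,-1,0,0,0,0],[0,0,-1,0,0,0,0],[0,0,-1,0,0,0,0],[0,0,-1,0,0,0,0],[0,0,-1,0,0,0,0],[0,0,-1,0,0,0,0],[0,0,-1,0,0,0,0],[0,0,-1,0,0,0,0]]' 
python3 -m inch '[[0,0,-1,0,0,0,0],[0,0,-1,0,0,0,0],[0,0,0,0,0,0,0],[0,0,0,0,0,0,0]]' 
python3 -c "
from h import *
print(env.get_state()['joint_pos'].round(3))
plan((.449,.321,.15),.293-np.pi)
im=snap('wrist','w11.png')"
```

```text
clock: 14.05
tcp_pos: [0.4496, 0.319, 0.1808]
orientation: [-0.009, -0.077, 0.997, 0.0]
wrist_force: [-0.9, -0.4, 0.7]
finger_gap: 0.0854
clock: 14.45
tcp_pos: [0.4492, 0.3195, 0.1809]
orientation: [-0.009, -0.211, 0.977, 0.002]
wrist_force: [-0.6, 0.0, 0.4]
finger_gap: 0.0851
[ 0.468  0.3   -0.096  1.191  0.008 -1.528]
tcp [0.4492 0.3195 0.1809] ang -2.7166 F [-0.6  0.   0.4] gap 0.0851 t 14.45
shift [-0.02   0.024  0.618] turn [ 0.044 -0.128  0.945]
```

View pics/w11.png

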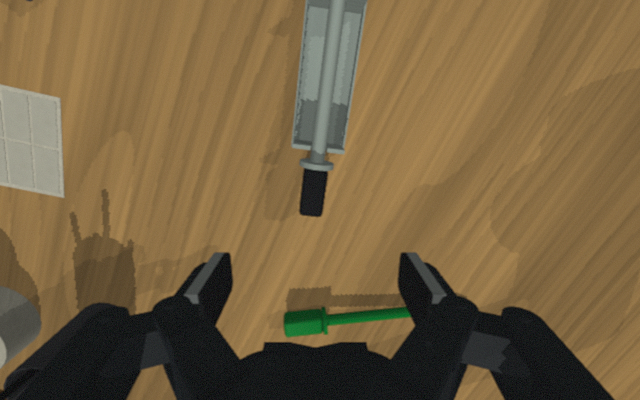

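```bash
python3 -m inch '[[0.04,-0.13,0.95,-0.02,0.02,0.5,0],[0,0,0,0,0,0,0],[0,0,0,0,0,0,0]]' 
python3 -c "
from h import *
print(onz('top',[(183,258),(192,257),(186,268),(216,319)],.015).round(3))
plan((.449,.321,.022),.293-np.pi)
im=snap('wrist','w12.png')"
```

```text
clock: 14.8
tcp_pos: [0.448, 0.3214, 0.1559]
orientation: [-0.001, -0.149, 0.989, 0.0]
wrist_force: [-0.6, -0.3, 0.3]
finger_gap: 0.0857
[[0.401 0.503 0.015]
 [0.404 0.472 0.015]
 [0.367 0.493 0.015]
 [0.193 0.393 0.015]]
tcp [0.448  0.3214 0.1559] ang -2.8423 F [-0.6 -0.3  0.3] gap 0.0857 t 14.8
shift [-0.022 -0.014  2.677] turn [ 0.004 -0.011  0.045]
```

View pics/w12.png

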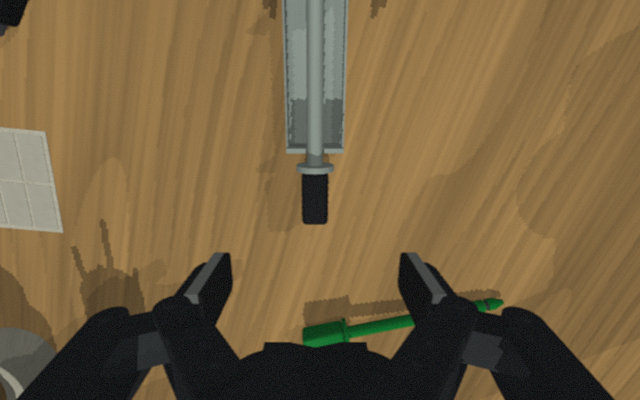

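```bash
python3 -c "
from h import *
r=Rt();p0=env.get_state()['tcp_pos']
for v,z in((172,.054),(166,.042),(222,.05)):
  p=onz('wrist',[(315,v)],z)[0]; print(v,p.round(4),r.inv().apply(p-p0).round(4))"
python3 -m inch '[[0,0,0.04,-0.02,-0.01,0.5,0],[0,0,0,0,0,0.7,0],[0,0,0,0,0,0.7,0],[0,0,0,0,0,0.3,0],[0,0,0,0,0,0,0],[0,0,0,0,0,0,0]]' 
python3 -c "
from h import *
plan((.449,.321,.022),.293-np.pi)
im=snap('wrist','w13.png')"
```

```text
172 [0.4563 0.2972 0.054 ] [-0.0002 -0.0258  0.1025]
166 [0.4572 0.2943 0.042 ] [-0.0002 -0.0288  0.1145]
222 [0.442  0.3434 0.05  ] [-0.0002  0.0226  0.1065]
clock: 15.45
tcp_pos: [0.4504, 0.3221, 0.047]
orientation: [0.001, -0.146, 0.989, 0.001]
wrist_force: [0.2, 0.0, -0.0]
finger_gap: 0.0857
tcp [0.4504 0.3221 0.047 ] ang -2.8488 F [ 0.2  0.  -0. ] gap 0.0857 t 15.45
shift [ 0.033 -0.013  0.5  ] turn [ 0.008  0.009 -0.001]
```

View pics/w13.png

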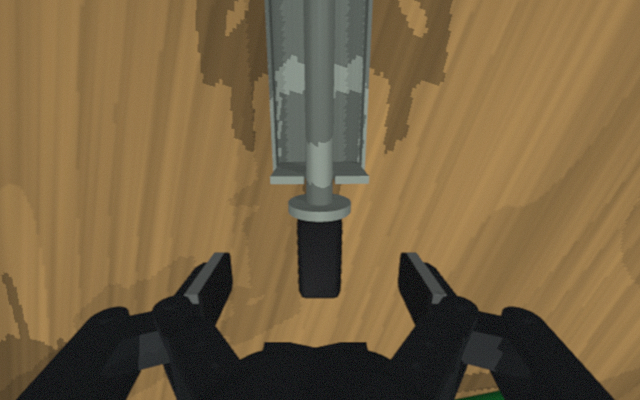

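```bash
python3 -m inch '[[0,0,0,0.03,-0.03,0.25,0],[0,0,0,0,0,0.25,0],[0,0,0,0,0,0,0],[0,0,0,0,0,0,0]]' 
python3 -c "
from h import *
plan((.449,.320,.022),.293-np.pi)
im=snap('wrist','w14.png')"
```

```text
clock: 15.9
tcp_pos: [0.4487, 0.3199, 0.0213]
orientation: [0.0, -0.146, 0.989, 0.0]
wrist_force: [1.0, -0.3, -0.2]
finger_gap: 0.0854
tcp [0.4487 0.3199 0.0213] ang -2.8493 F [ 1.  -0.3 -0.2] gap 0.0854 t 15.9
shift [-0.006 -0.001 -0.013] turn [ 0.007  0.003 -0.005]
```

View pics/w14.png

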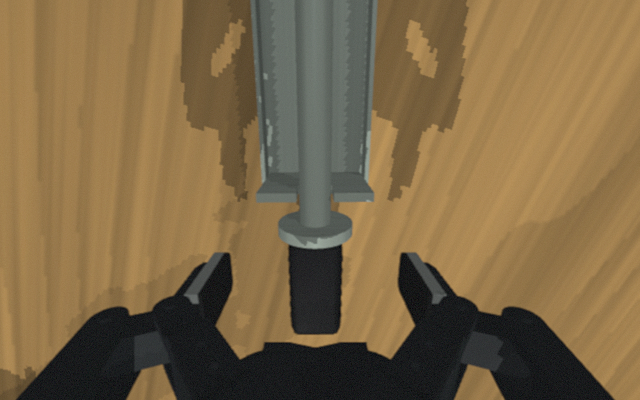

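```bash
python3 -m inch '[[0,0,0,0,0,0,0.5],[0,0,0,0,0,0,0.7],[0,0,0,0,0,0,0.7],[0,0,0,0,0,0,1],[0,0,0,0,0,0,1],[0,0,0,0,0,0,1],[0,0,0,0,0,0,1]]' 90
python3 -c "
from h import *
plan((.449,.320,.022),.293-np.pi)
im=snap('wrist','w15.png')"
```

```text
clock: 16.65
tcp_pos: [0.4487, 0.3199, 0.0212]
orientation: [0.0, -0.146, 0.989, 0.0]
wrist_force: [-0.8, -0.8, 2.6]
finger_gap: 0.0227
tcp [0.4487 0.3199 0.0212] ang -2.8495 F [-0.8 -0.8  2.6] gap 0.0227 t 16.65
shift [-0.006  0.    -0.016] turn [ 0.006  0.005 -0.006]
```

View pics/w15.png

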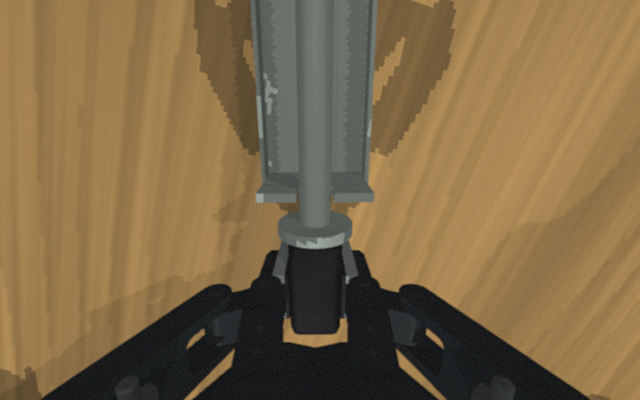

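```bash
python3 -m inch '[[0,0,0,0,0,-0.1,1],[0,0,0,0,0,-0.3,1],[0,0,0,0,0,-0.5,1],[0,0,0,0,0,-0.16,1],[0,0,0.3,0,0,0,1],[0,0,0.31,0,0,0,1],[0,0,0,0,0,0,1],[0,0,0,0,0,0,1],[0,0,0,0,0,0,1]]' 90
python3 -c "
from h import *
plan((.450,.258,.0743),.208-np.pi)
for n in('wrist','top','side'):
  im=snap(n,n+'16.png')
  if n=='top': cv2.imwrite('pics/t16z.png',cv2.resize(im[185:265,210:410,::-1],None,fx=4,fy=4,interpolation=cv2.INTER_CUBIC))
  if n=='side': cv2.imwrite('pics/s16z.png',cv2.resize(im[140:280,280:420,::-1],None,fx=4,fy=4,interpolation=cv2.INTER_CUBIC))
"
```

```text
clock: 17.6
tcp_pos: [0.4484, 0.3197, 0.0737]
orientation: [-0.0, -0.104, 0.995, 0.0]
wrist_force: [-0.2, 0.8, -2.3]
finger_gap: 0.0229
tcp [0.4484 0.3197 0.0737] ang -2.934 F [-0.2  0.8 -2.3] gap 0.0229 t 17.6
shift [ 0.223 -1.214 -0.014] turn [ 0.006 -0.002 -0.003]
```

View pics/wrist16.png

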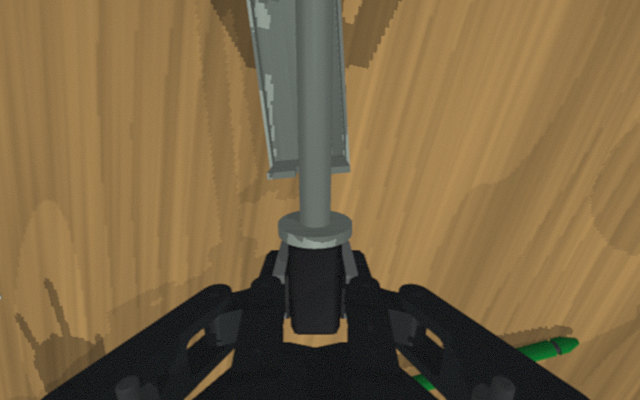

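View pics/t16z.png

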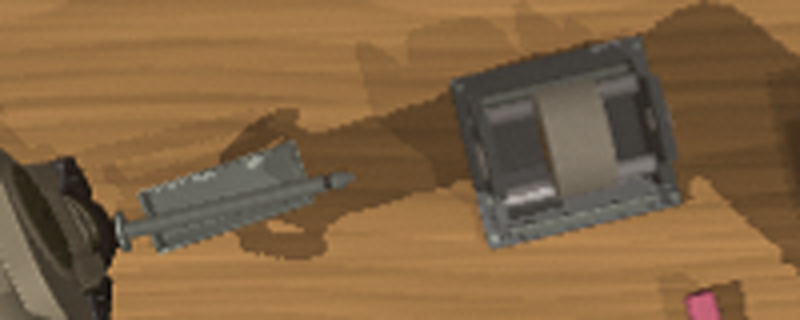

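View pics/s16z.png

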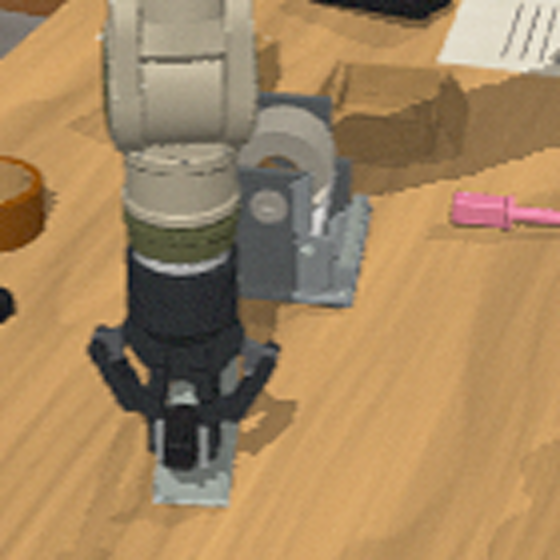

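```bash
python3 -m inch '[[0,0,0,0.05,-0.2,0,1],[0,0,0,0.05,-0.3,0,1],[0,0,0,0.06,-0.4,-0.01,1],[0,0,0,0.06,-0.31,0,1],[0,0,0,0,0,0,1],[0,0,0,0,0,0,1],[0,0,0,0,0,0,1]]' 90
python3 -c "
from h import *
plan((.450,.258,.0743),.208-np.pi)
for n in('wrist','top','side'):
  im=snap(n,n+'17.png')
  if n=='top': cv2.imwrite('pics/t17z.png',cv2.resize(im[185:260,230:410,::-1],None,fx=4.4,fy=4.4,interpolation=cv2.INTER_CUBIC))
  if n=='side': cv2.imwrite('pics/s17z.png',cv2.resize(im[140:280,280:420,::-1],None,fx=4,fy=4,interpolation=cv2.INTER_CUBIC))
"
```

```text
clock: 18.45
tcp_pos: [0.4505, 0.2584, 0.0746]
orientation: [0.0, -0.103, 0.995, 0.001]
wrist_force: [0.4, -0.5, -1.0]
finger_gap: 0.0228
tcp [0.4505 0.2584 0.0746] ang -2.9347 F [ 0.4 -0.5 -1. ] gap 0.0228 t 18.45
shift [ 0.011 -0.007  0.006] turn [ 0.009  0.005 -0.008]
```

View pics/wrist17.png

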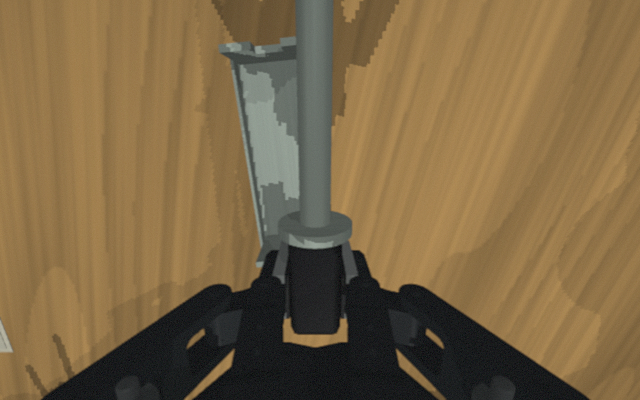

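View pics/t17z.png

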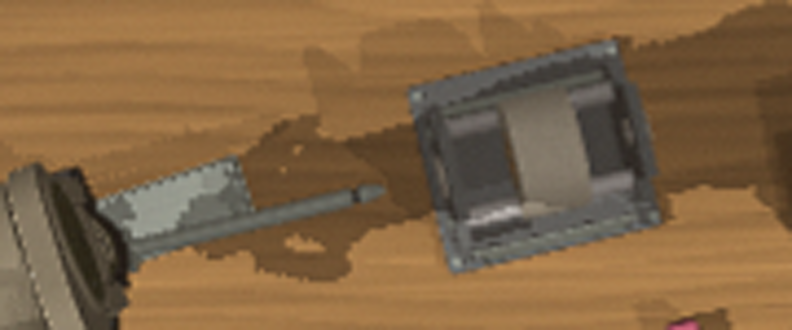

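View pics/s17z.png

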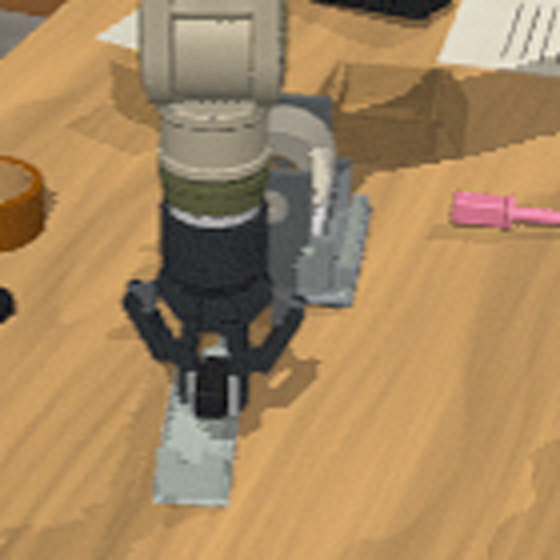

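```bash
python3 - <<'E'
from h import *
f=lambda p,s,o:(np.array(p,float)+.5)/s-.5+np.array(o)
g=lambda p,z:onz('top',f(p,4.4,(230,185)),z)
c=g([(411,88),(615,39),(662,222),(453,273)],.014); ctr=c.mean(0)
a=(c[0]+c[3]-c[1]-c[2]);print('top ctr',ctr.round(4),np.arctan2(-a[0],a[1]))
s=g([(384,190),(357,196),(250,222),(165,244)],.095); d=s[3]-s[0]; print(s.round(4),np.arctan2(-d[0],d[1]))
yaw=.208;y=np.array([-np.sin(yaw),np.cos(yaw)]);x=np.array([np.cos(yaw),np.sin(yaw)])
for q in s: print('rel top ctr',((q-ctr)[:2]@x).round(4),((q-ctr)[:2]@y).round(4),' rel wrist seat',((q[:2]-[.52,-.0735])@x).round(4))
st=env.get_state();r=Rt(st);tip=st['tcp_pos']+r.apply([0,-.222,-.0208]);print('pred tip',tip.round(4),(tip[:2]-[.52,-.0735])@x)
# rod in wrist picture: direction in tool frame
im=cv2.imread('pics/wrist17.png')
for v in(20,80,140,190):
    row=im[v].astype(int); print(v,[ (u) for u in range(285,345) if abs(row[u]-row[u-2]).sum()>70])
E
```

```text
top ctr [ 0.5183 -0.0749  0.014 ] 0.21239110265862504
[[0.4934 0.0441 0.095 ]
 [0.4895 0.0641 0.095 ]
 [0.4723 0.1432 0.095 ]
 [0.4576 0.2061 0.095 ]] 0.21793955283624894
rel top ctr 0.0002 0.1216  rel wrist seat -0.0017
rel top ctr 0.0005 0.1419  rel wrist seat -0.0014
rel top ctr 0.0 0.2229  rel wrist seat -0.0019
rel top ctr -0.0014 0.2874  rel wrist seat -0.0034
pred tip [0.496  0.0415 0.095 ] 0.0003020557108150356
20 []
80 []
140 [295, 296, 332]
190 [299, 300, 301, 331, 332]
```

```bash
python3 - <<'E'
import cv2,numpy as np
a=cv2.imread('pics/w15.png');b=cv2.imread('pics/wrist17.png')
o=np.hstack([cv2.resize(i[0:240,265:365],None,fx=3.5,fy=2.4,interpolation=cv2.INTER_CUBIC) for i in(a,b)]);cv2.imwrite('pics/cmp.png',o)
E
```

```text
(no output)
```

View pics/cmp.png

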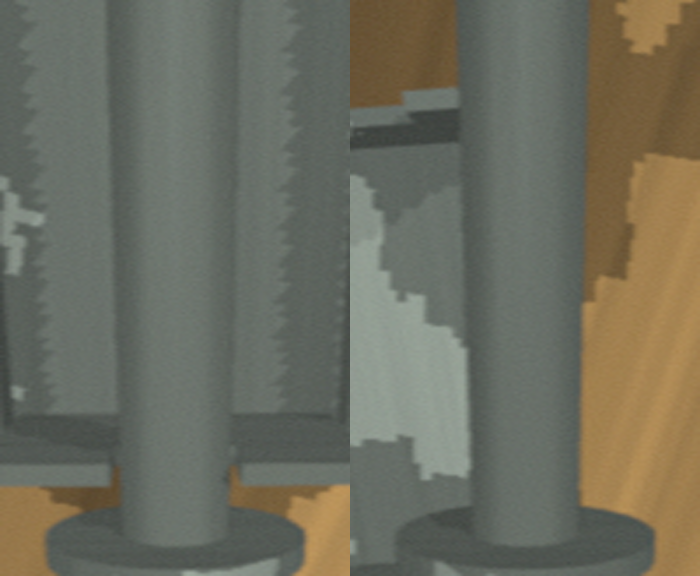

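```bash
python3 -m inch '[[0,0,0,0,-0.2,0,1],[0,0,0,0,-0.3,0,1],[0,0,0,0,-0.2,0,1],[0,0,0,0,-0.1,0,1],[0,0,0,0,-0.1,0,1],[0,0,0,0,-0.1,0,1],[0,0,0,0,-0.1,0,1],[0,0,0,0,0,0,1],[0,0,0,0,0,0,1]]' 90
python3 -c "
from h import *
im=snap('top','t18.png'); cv2.imwrite('pics/t18z.png',cv2.resize(im[185:260,230:410,::-1],None,fx=4.4,fy=4.4,interpolation=cv2.INTER_CUBIC))
im=snap('wrist','w18.png')
plan((.4975,.0331,.0743),.208-np.pi)"
```

```text
clock: 19.5
tcp_pos: [0.4615, 0.2045, 0.0744]
orientation: [0.0, -0.103, 0.995, 0.001]
wrist_force: [0.5, 0.6, -1.2]
finger_gap: 0.0229
tcp [0.4615 0.2047 0.0744] ang -2.9343 F [ 0.3 -1.4 -1.8] gap 0.0229 t 19.6
shift [ 1.000e-03 -3.507e+00 -2.000e-03] turn [ 0.007  0.001 -0.005]
```

View pics/t18z.png

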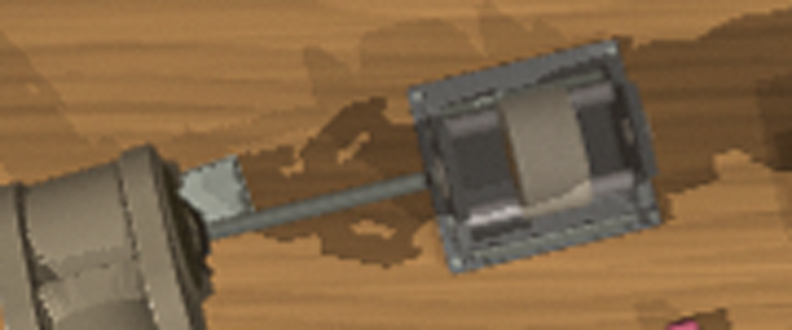

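View pics/w18.png

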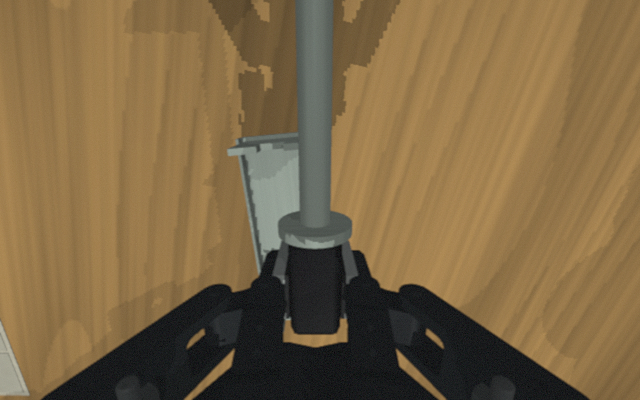

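The tip has entered the near bush with almost no force, so I'll keep going in stages.

```bash
python3 -m inch '[[0,0,0,0,-0.1,0,1],[0,0,0,0,-0.15,0,1],[0,0,0,0,-0.15,0,1],[0,0,0,0,-0.15,0,1],[0,0,0,0,-0.05,0,1],[0,0,0,0,0,0,1],[0,0,0,0,0,0,1]]' 90
python3 -c "
from h import *
plan((.4975,.0331,.0743),.208-np.pi)"
```

```text
clock: 20.3
tcp_pos: [0.4677, 0.175, 0.0744]
orientation: [0.0, -0.103, 0.995, 0.001]
wrist_force: [-0.0, 0.3, -2.0]
finger_gap: 0.0229
tcp [0.4677 0.175  0.0744] ang -2.935 F [-0.   0.3 -2. ] gap 0.0229 t 20.3
shift [-0.0e+00 -2.9e+00 -2.0e-03] turn [ 0.008  0.002 -0.01 ]
```

```bash
python3 -m inch '[[0,0,0,0,-0.15,0,1],[0,0,0,0,-0.2,0,1],[0,0,0,0,-0.2,0,1],[0,0,0,0,-0.2,0,1],[0,0,0,0,-0.2,0,1],[0,0,0,0,-0.2,0,1],[0,0,0,0,-0.2,0,1],[0,0,0,0,-0.2,0,1],[0,0,0,0,-0.15,0,1],[0,0,0,0,-0.1,0,1],[0,0,0,0,0,0,1],[0,0,0,0,0,0,1]]' 90
python3 -c "
from h import *
plan((.4975,.0331,.0743),.208-np.pi)
im=snap('wrist','w19.png')
im=snap('top','t19.png'); cv2.imwrite('pics/t19z.png',cv2.resize(im[185:260,280:410,::-1],None,fx=6,fy=6,interpolation=cv2.INTER_CUBIC))"
```

```text
clock: 21.5
tcp_pos: [0.4861, 0.0871, 0.0742]
orientation: [-0.0, -0.103, 0.995, 0.001]
wrist_force: [0.4, 0.5, -0.9]
finger_gap: 0.0231
tcp [0.4861 0.0871 0.0742] ang -2.9347 F [ 0.4  0.5 -0.9] gap 0.0231 t 21.5
shift [-1.000e-03 -1.104e+00 -2.000e-03] turn [ 0.008  0.001 -0.008]
```

View pics/w19.png

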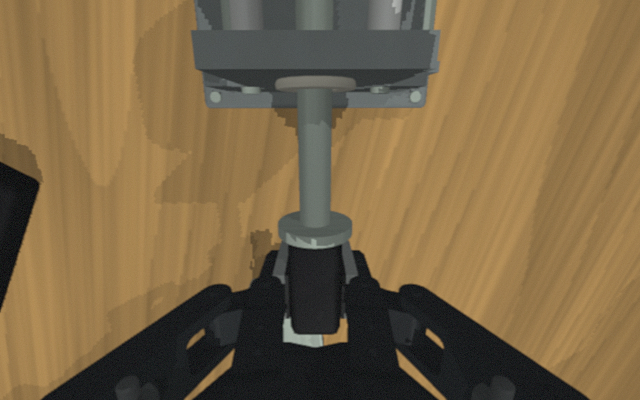

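View pics/t19z.png

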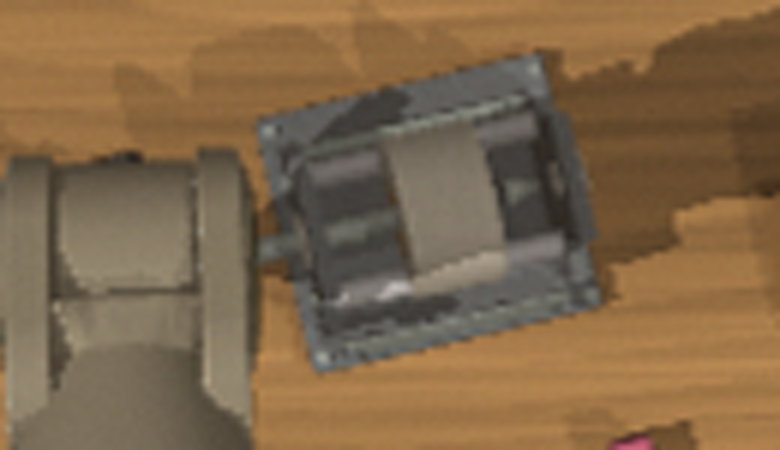

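The wrist view shows the rod centred in the flange (u≈315). In the top view the tip is past the roll and pointing at the far bush.

```bash
python3 -m inch '[[0,0,0,0,-0.1,0,1],[0,0,0,0,-0.1,0,1],[0,0,0,0,-0.1,0,1],[0,0,0,0,-0.1,0,1],[0,0,0,0,0,0,1],[0,0,0,0,0,0,1]]' 90
python3 -c "
from h import *
plan((.4975,.0331,.0743),.208-np.pi)"
```

```text
clock: 22.2
tcp_pos: [0.4903, 0.0672, 0.0742]
orientation: [0.0, -0.103, 0.995, 0.001]
wrist_force: [-0.1, 0.8, -1.6]
finger_gap: 0.0228
tcp [0.4903 0.0672 0.0742] ang -2.9352 F [-0.1  0.8 -1.6] gap 0.0228 t 22.2
shift [-0.    -0.698 -0.002] turn [ 0.007  0.001 -0.012]
```

Tip is in the far bush without force. I'll continue to about 3 mm short of the collar contact.

```bash
python3 -m inch '[[0,0,0,0,-0.1,0,1],[0,0,0,0,-0.15,0,1],[0,0,0,0,-0.15,0,1],[0,0,0,0,-0.12,0,1],[0,0,0,0,-0.08,0,1],[0,0,0,0,0,0,1],[0,0,0,0,0,0,1]]' 90
python3 -c "
from h import *
plan((.4975,.0331,.0743),.208-np.pi)
im=snap('wrist','w20.png')"
```

```text
clock: 22.9
tcp_pos: [0.4964, 0.038, 0.0742]
orientation: [-0.0, -0.103, 0.995, 0.001]
wrist_force: [0.2, -0.3, -2.2]
finger_gap: 0.0227
tcp [0.4964 0.038  0.0742] ang -2.935 F [ 0.2 -0.3 -2.2] gap 0.0227 t 22.9
shift [-0.001 -0.1   -0.002] turn [ 0.008  0.001 -0.01 ]
```

View pics/w20.png

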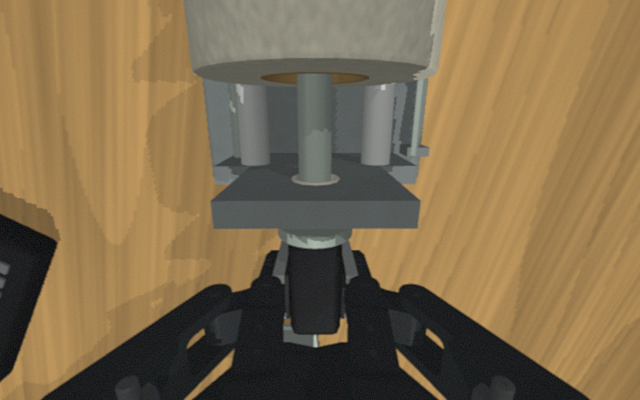

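```bash
python3 -m inch '[[0,0,0,0,-0.04,0,1],[0,0,0,0,0,0,1],[0,0,0,0,0,0,1]]' 90;python3 -m inch '[[0,0,0,0,-0.04,0,1],[0,0,0,0,0,0,1],[0,0,0,0,0,0,1]]' 90;python3 -m inch '[[0,0,0,0,-0.02,0,1],[0,0,0,0,0,0,1],[0,0,0,0,0,0,1]]' 90
```

```text
clock: 23.25
tcp_pos: [0.4969, 0.0363, 0.0742]
orientation: [0.0, -0.103, 0.995, 0.0]
wrist_force: [-0.1, -0.2, -1.5]
finger_gap: 0.0229
clock: 23.55
tcp_pos: [0.4973, 0.0342, 0.0742]
orientation: [0.0, -0.103, 0.995, 0.0]
wrist_force: [-0.0, 0.5, -1.2]
finger_gap: 0.0228
clock: 23.85
tcp_pos: [0.4975, 0.0332, 0.0742]
orientation: [0.0, -0.103, 0.995, 0.0]
wrist_force: [0.0, 0.1, -1.5]
finger_gap: 0.0228
```

```bash
python3 -m inch '[[0,0,0,0,-0.02,0,1],[0,0,0,0,0,0,1],[0,0,0,0,0,0,1]]' 90;python3 -m inch '[[0,0,0,0,-0.02,0,1],[0,0,0,0,0,0,1],[0,0,0,0,0,0,1]]' 90
python3 -m inch '[[0,0,0,0,-0.02,0,1],[0,0,0,0,0,0,1],[0,0,0,0,0,0,1]]' 90
python3 -c "
from h import *
plan((.4975,.0331,.0743),.208-np.pi)
im=snap('wrist','w21.png')
im=snap('side','s21.png'); cv2.imwrite('pics/s21z.png',cv2.resize(im[140:240,300:400,::-1],None,fx=5,fy=5,interpolation=cv2.INTER_CUBIC))
im=snap('top','t21.png'); cv2.imwrite('pics/t21z.png',cv2.resize(im[185:260,300:430,::-1],None,fx=6,fy=6,interpolation=cv2.INTER_CUBIC))"
```

```text
clock: 24.15
tcp_pos: [0.4977, 0.0322, 0.0742]
orientation: [0.0, -0.103, 0.995, 0.0]
wrist_force: [0.7, 0.5, -1.6]
finger_gap: 0.0223
clock: 24.45
tcp_pos: [0.4976, 0.0323, 0.0742]
orientation: [0.0, -0.104, 0.995, 0.002]
wrist_force: [0.2, 5.9, -0.2]
finger_gap: 0.0226
clock: 24.75
tcp_pos: [0.4976, 0.0323, 0.0742]
orientation: [0.0, -0.104, 0.995, 0.003]
wrist_force: [-0.8, 8.3, 0.6]
finger_gap: 0.0228
tcp [0.4976 0.0323 0.0742] ang -2.9332 F [-0.8  8.3  0.6] gap 0.0228 t 24.75
shift [-0.     0.016 -0.001] turn [0.036 0.004 0.003]
```

View pics/w21.png

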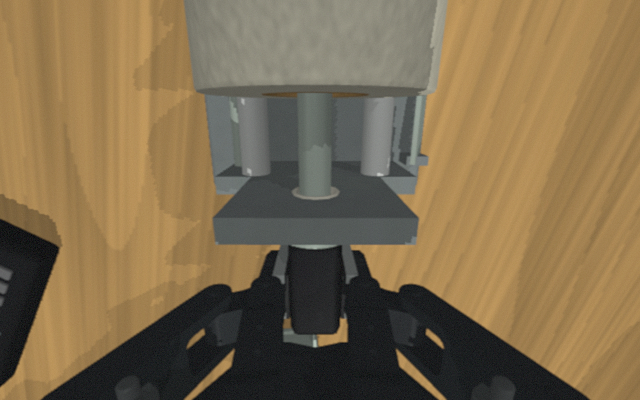

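View pics/t21z.png

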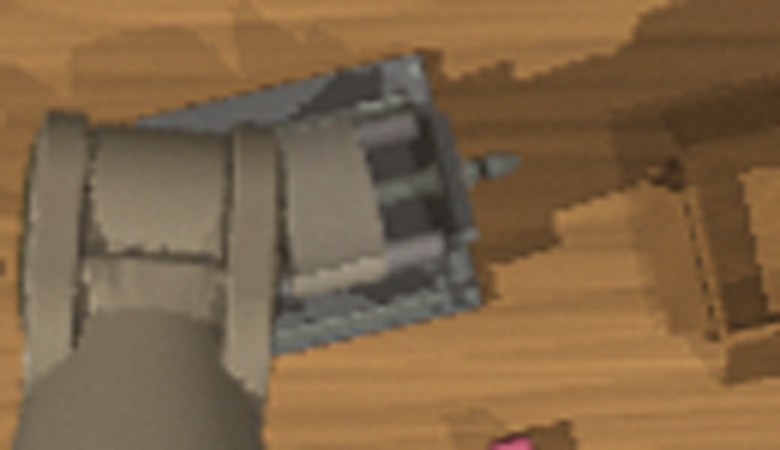

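View pics/s21z.png

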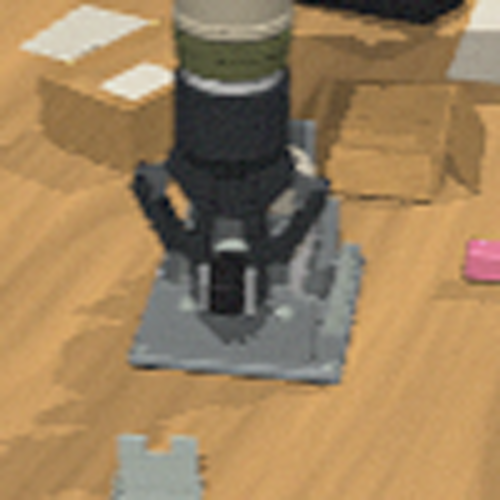

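```bash
python3 -m inch '[[0,0,0,0,0,0,1],[0,0,0,0,0,0,1]]' 90
python3 -c "
from h import *
s=env.get_state();print(s['wrist_force'].round(1),abs(s['qvel']).max().round(3),round(float(s['clock']),2))
print(env.hand_in())"
```

```text
clock: 25.1
tcp_pos: [0.4976, 0.0323, 0.0743]
orientation: [0.0, -0.104, 0.995, 0.003]
wrist_force: [-1.4, 8.7, 1.6]
finger_gap: 0.0232
[-1.4  8.7  1.6] 0.002 25.1
the job is handed in; nothing more can be done
None
```

I loaded the roll and threaded the spindle fully in, then handed the job in at 25.1 s of the 61 s. `hand_in` gives no verdict, so success isn't confirmed.

- **Roll:** I lifted it from the carton and lowered it until the rollers pushed back with about 12–20 N. After I let go, it sat centred between the cheeks and looked square to them in the wrist image.
- **Spindle:** I gripped it by the black grip and threaded it through both bushes without noticeable force until the collar met the left bush. At the end the arm was still, pushing at about 9 N and gripping at a set 90 N (opening 23 mm).
- **Last pictures:** The rod is centred in the left bush and runs through the core. The groove and tip stand clear of the right bush.
- **Not measured:** I didn't measure the roll's final position to the millimetre. The bush bore limits how far the spindle can be off the line.
- **Disagreements:** The top and wrist cameras differed by 1–2 mm on the unwinder's position. The last joint reached its range limit once (3.141 rad), before I turned it back.
- **Other objects:** The arm never went near the tape, parcel or terminal. I didn't measure their positions again at the end.

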